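Stack the specimen boxes at the polishing bench

ROBOT

A 7-joint arm with a two-finger parallel gripper is mounted at the origin on the work surface. World frame = base frame: x ahead of the robot, y to its left, z up, the work surface at z = 0. Lengths are in m, angles in rad, forces in N, time in s.
With the tool pointing down it reaches from about 0.4 to 0.875 m from the base axis. Payload 19.3 kg.
Tool frame: the origin (TCP) lies at the very end of the fingers, on their centre line; the grasp point (between the pads) lies 19 mm behind it; z points along the fingers, y is the direction in which the jaws open and shut (so a half turn about z gives the same grasp; the last joint's range is limited). The gripper opens to 85 mm and grips with 20 to 120 N. Pads are 22 mm wide; open, the fingers measure 114 mm over their backs; the gripper's body (76 mm by 85 mm) begins 54 mm behind the grasp point. The pads swing forward as they close: fully open they stand 13 mm farther back than shut.
Start: joints at [-1.255, 0.521, -0.036, 1.599, 0.021, 1.021, -0.113], TCP at [0.235, 0.579, 0.192] pointing down, gripper open.
Joint ranges: [-2.91, 2.91], [-0.3, 2.13], [-1.5, 1.42], [0.17, 2.43], [-1.26, 4.41], [0.16, 1.93], [-2.52, 2.52]. Speed limits (rad/s): [1.89, 1.89, 2.39, 2.39, 3.01, 3.01, 3.01].

INTERFACE

Orientations are given as a unit quaternion [w, x, y, z].
In Python, from bench import r gives the robot as it stands. Calls block until the motion is done:
- r.movep(position, orientation): joint-space move of the TCP to a pose.
- r.move_l(position, attitude=None, vel=0.15): straight line of the TCP; attitude=None keeps the orientation; vel is the mean speed in m/s.
- r.move_j(angles): joint-space move.
- r.gripper_open() and r.grab(): open the fingers fully, or close them until they stop; the grip force is fixed at half the most.
- r.hold(seconds).
- r.inverse_kinematics(position, orientation): joint angles nearest the present ones, or None.
- r.read_state(): the state.
- r.snapshot(name): name is "scene" or "top" or "wrist"; returns (picture, depth): 420x560x3 uint8, red, green, blue; 420x560 float32, m along the optical axis (not along the pixel's ray), 0 where there is no reading.
- r.camera_info(name): a dict with "fx", "fy", "cx", "cy" (pixels), "D" ([k1, k2, p1, p2, k3] as OpenCV has them; the pictures are not rectified), "extrinsics" (4x4, takes a point from camera to world coordinates); the wrist camera has in their place "mount" (4x4, takes a point from camera to tool coordinates, whose origin is the TCP and whose axes are the flange's). Camera axes: x right, y down, z forward; pixel columns grow to the right and rows downward; lengths in m; the calibration is good to about 2 mm. A picture is of the moment at which its call begins: read the wrist's pose just before it. camera_info takes no time and is no camera call.
A pose or a line that the arm cannot do raises r.Unreachable and nothing moves.
- r.hand_in(): hands the job in, once; it reports no verdict.
The state is a dict: "time": time; "qpos": joint angles; "qvel": joint speeds; "joint_torque": joint torques, N m; "ee_pos": TCP position; "orientation": TCP orientation; "ft_force": force on the tool from outside, world axes, zero at the start; "ft_torque": the same for the moment, N m; "width": finger opening in m.
Only numpy, scipy, OpenCV 4.12 (cv2) and the standard library are available. Lean on these libraries where they do the work, as an engineer would, in place of code of your own. Each camera call takes 0.05 s, during which the arm holds its last target.

TASK

Pick up the shallow long specimen box and set it gently, without dropping it, on top of the deep long box, facing the same way, so that all four of its corner feet stand down in the corner recesses of the deep box's lid and it sits level. Leave the deep box standing about where it is, and leave the plain square box alone.

Things in the scene. Friction and masses are not known exactly. Their poses are not given: they have to be found in the camera images.
- shallow_box: Box to move: closed white plastic box, 120 (x) by 56 (y) by 48 mm high, 0.2-0.42 kg. Origin: footprint centre, under the feet; z up. Corner feet 10x10x10 mm, 1 mm in from the edges. Lid: raised cross 8 mm high leaves 20x20 mm corner recesses, open outward. Long sides flat from z = 10 to 48 mm for x within 40 mm of centre: grip there across 56 mm. Half a turn round is the same.
- deep_box: Box to stack on: same white plastic, footprint, feet and lid cross, but 76 mm high, ribbed sides, 0.42-0.84 kg, loose. Origin: footprint centre, under the feet; x along its 120 mm, z up. Recess floors at z = 68 mm, cross top at 76 mm. Stacked, the upper box's origin is 68 mm above this one; its feet have about 9 mm play each way in x and y, 10 degrees in yaw.
- plain_box: A bystander to leave alone: white plastic square box, 84 by 84 mm and 54 mm high, with a smooth flat lid and no feet. Origin: centre of the underside; z up.
There are look-alikes about, which are no part of the job. What is shaped like the deep_box but blue, brown or red is not meant.

How it is judged:
By the outcome, as a careful person would: the job done as asked, in the order asked, and still so for the second after the job is handed in, with the robot touching nothing.
It also fails if it takes over 38 s, if anything falls off the work surface, if the arm or the gripper's body presses on something with over 40 N, if the wrist force passes 120 N, or if a joint passes its speed limit or range.

## Working session

There is one attempt and no reset: what is moved stays moved. The work goes in short steps, each a Python script; the robot and the scene stay as the last script left them, time stands still between calls to the robot, and variables do not carry over. Pictures are saved under pics/ and viewed, and the job is handed in when it is done.

```bash
mkdir -p pics; ls; python3 - <<'E'
from bench import r
import cv2,numpy as np
for n in ("scene","top","wrist"):
    s=r.read_state()
    p,d=r.snapshot(n)
    cv2.imwrite(f"pics/{n}0.png",p[:,:,::-1]); np.save(f"pics/{n}0.npy",d)
    c=r.camera_info(n); print(n,{k:np.round(v,4).tolist() for k,v in c.items()})
print(s)
E
```

```text
pics
scene {'fx': 538.0825, 'fy': 538.0825, 'cx': 280.8344, 'cy': 206.8563, 'D': [-0.0266, 0.0, 0.0, 0.0, 0.0], 'extrinsics': [[-0.5509, 0.6716, -0.4954, 1.027], [0.8346, 0.4404, -0.331, 0.444], [-0.0041, -0.5958, -0.8031, 0.9316], [0.0, 0.0, 0.0, 1.0]]}
top {'fx': 438.7922, 'fy': 438.7922, 'cx': 286.9146, 'cy': 211.4614, 'D': [-0.0241, 0.0, 0.0, 0.0, 0.0], 'extrinsics': [[-0.0002, -0.985, 0.1727, 0.2854], [-1.0, -0.0003, -0.0029, 0.0556], [0.0029, -0.1727, -0.985, 1.0887], [0.0, 0.0, 0.0, 1.0]]}
wrist {'fx': 314.4392, 'fy': 314.4392, 'cx': 280.6739, 'cy': 209.979, 'D': [-0.0261, 0.0, 0.0, 0.0, 0.0], 'mount': [[-0.0005, -0.9484, -0.3171, 0.0813], [1.0, -0.0005, -0.0001, -0.0001], [-0.0001, -0.3171, 0.9484, -0.1818], [0.0, 0.0, 0.0, 1.0]]}
{'time': 0.1, 'qpos': array([-1.25519313,  0.5219371 , -0.03629947,  1.59993715,  0.02121568,
        1.02111522, -0.11279754]), 'qvel': array([-0.00163824, -0.00284606, -0.0004104 , -0.00243948,  0.00028815,
       -0.00156485, -0.00131489]), 'joint_torque': array([ 3.20349267e-03, -9.28490281e+01,  1.98359303e+00, -3.70547247e+01,
        1.80712470e-02,  5.30869322e-03,  6.73412728e-06]), 'ee_pos': array([0.23511652, 0.5787249 , 0.19189938]), 'orientation': array([-4.82803603e-05,  1.91719631e-01,  9.81449605e-01, -5.03516486e-04]), 'ft_force': array([0.80050986, 0.12954327, 0.91071053]), 'ft_torque': array([-0.02545973,  0.00887616, -0.05377985]), 'width': 0.08496500919884567}
```

View pics/top0.png

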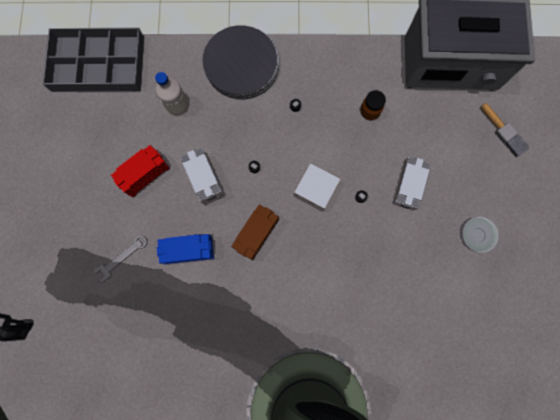

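View pics/scene0.png

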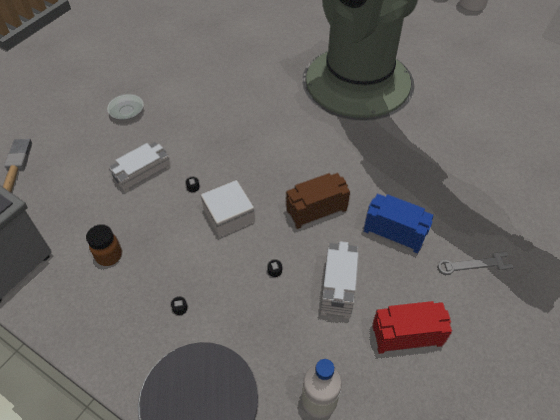

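Candidates with the cross lid, in the top view: white at (201,176), white at (412,183), and red (140,170), blue (185,249) and brown (256,232), which are excluded by colour. The plain square box is at (317,187). I'll check the two white ones with depth and crops.

```bash
cat > h.py <<'E'
import numpy as np,cv2
from scipy.spatial.transform import Rotation as R
def cloud(d,c,E):
    h,w=d.shape
    v,u=np.mgrid[:h,:w]
    K=np.array([[c['fx'],0,c['cx']],[0,c['fy'],c['cy']],[0,0,1]])
    n=cv2.undistortPoints(np.stack([u,v],-1).reshape(-1,1,2).astype(float),K,np.array(c['D'])).reshape(h,w,2)
    P=np.dstack([n*d[...,None],d])
    return P@E[:3,:3].T+E[:3,3]
def topface(P,img,d,box,zmin,zmax):
    x0,y0,x1,y1=box
    Q=P[y0:y1,x0:x1].reshape(-1,3); I=img[y0:y1,x0:x1].reshape(-1,3).astype(int)
    m=(Q[:,2]>zmin)&(Q[:,2]<zmax)&(d[y0:y1,x0:x1].ravel()>0)
    return Q[m]
E
python3 - <<'E'
from h import *
from bench import r
for n,bs in (("top",[(175,140,230,210),(388,150,438,215),(290,160,345,215)]),("scene",[(312,232,368,325),(100,138,178,192),(195,178,262,240)])):
    img=cv2.imread(f"pics/{n}0.png");d=np.load(f"pics/{n}0.npy");c=r.camera_info(n)
    P=cloud(d,c,np.array(c['extrinsics']))
    for i,b in enumerate(bs):
        Q=topface(P,img,d,b,0.01,0.15)
        z=Q[:,2]; h=np.histogram(z,bins=np.arange(0.01,0.1,0.004))
        print(n,i,len(Q),h[0].tolist(),np.percentile(z,[50,90,98]).round(4))
        zt=np.percentile(z,95)
        T=Q[z>zt-0.012]
        rc=cv2.minAreaRect((T[:,:2]*1000).astype(np.float32)); print('  rect',rc, 'mean',T.mean(0).round(4))
    for i,b in enumerate(bs[:2]):
        cr=img[b[1]:b[3],b[0]:b[2]]
        cv2.imwrite(f"pics/{n}c{i}.png",cv2.resize(cr,None,fx=6,fy=6,interpolation=cv2.INTER_CUBIC))
a=[cv2.resize(cv2.imread(f"pics/{n}c{i}.png"),(370,290)) for n in("top","scene") for i in (0,1)]
cv2.imwrite("pics/crops.png",np.vstack([np.hstack(a[:2]),np.hstack(a[2:])]))
E
```

```text
top 0 1289 [7, 7, 8, 15, 11, 12, 15, 9, 9, 11, 7, 11, 26, 28, 182, 174, 609, 148, 0, 0, 0, 0] [0.0749 0.0782 0.0797]
  rect ((555.2020874023438, 258.83935546875), (123.26600646972656, 56.03802490234375), 24.974700927734375) mean [0.555  0.2597 0.0748]
top 1 1270 [9, 17, 22, 21, 18, 29, 64, 194, 234, 591, 71, 0, 0, 0, 0, 0, 0, 0, 0, 0, 0, 0] [0.0462 0.0495 0.0512]
  rect ((542.279296875, -256.95928955078125), (57.721588134765625, 124.91499328613281), 72.45498657226562) mean [ 0.5421 -0.2561  0.046 ]
top 2 1275 [16, 8, 10, 10, 9, 10, 8, 15, 18, 36, 615, 508, 12, 0, 0, 0, 0, 0, 0, 0, 0, 0] [0.0535 0.056  0.0573]
  rect ((531.3798217773438, -19.102020263671875), (83.66319274902344, 85.27467346191406), 61.43617248535156) mean [ 0.5303 -0.0189  0.0537]
scene 0 2230 [18, 35, 22, 31, 32, 30, 34, 30, 27, 23, 26, 36, 44, 58, 341, 213, 1114, 116, 0, 0, 0, 0] [0.0746 0.0774 0.0786]
  rect ((557.6951293945312, 260.61212158203125), (124.60828399658203, 56.094970703125), 25.054540634155273) mean [0.5617 0.2623 0.0742]
scene 1 1648 [50, 56, 70, 72, 69, 78, 81, 229, 178, 664, 101, 0, 0, 0, 0, 0, 0, 0, 0, 0, 0, 0] [0.0451 0.0494 0.0511]
  rect ((542.918701171875, -257.92449951171875), (63.242942810058594, 125.6964111328125), 72.3258285522461) mean [ 0.5462 -0.2546  0.0462]
scene 2 1929 [53, 61, 71, 56, 60, 50, 63, 50, 65, 63, 702, 624, 11, 0, 0, 0, 0, 0, 0, 0, 0, 0] [0.0529 0.0557 0.0571]
  rect ((532.7412109375, -20.52444076538086), (87.61918640136719, 84.80812072753906), 61.76491928100586) mean [ 0.5354 -0.0182  0.0535]
```

View pics/crops.png

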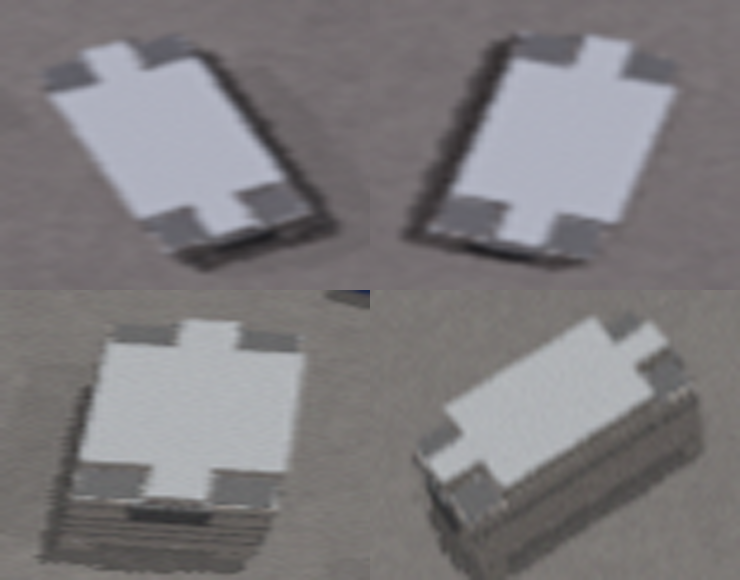

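Shown in the crops: the left white box (top 201,176) has ribbed sides and a cross top at about 75 mm, so it is the deep_box, at ≈(0.556, 0.260) with yaw 25°. The right one (412,183) has a cross top at about 47 mm, so it is the shallow_box, at ≈(0.5425, -0.257) with yaw -17.5°. The square box tops out at 54 mm. Both cameras agree within 3 mm. Next I plan the grasp and the IK.

```bash
cat >> h.py <<'E'
SH=(0.5425,-0.2573,np.deg2rad(-17.6)); DP=(0.5562,0.2595,np.deg2rad(25.0))
def quat(yaw,flip=0):
    # tool z down, tool x at given yaw (box long axis), y across
    a=yaw+flip*np.pi
    x=np.array([np.cos(a),np.sin(a),0]); z=np.array([0,0,-1.]); y=np.cross(z,x)
    q=R.from_matrix(np.c_[x,y,z]).as_quat(); return np.array([q[3],*q[:3]])
E
python3 - <<'E'
from h import *
from bench import r
for nm,(x,y,a) in (("S",SH),("D",DP)):
  for f in (0,1):
    for z in (0.25,0.015 if nm=="S" else 0.083):
      q=r.inverse_kinematics([x,y,z],quat(a,f)); print(nm,f,z,None if q is None else np.round(q,2))
E
```

```text
S 0 0.25 [-0.29  0.64  1.04  1.63 -0.58  1.21 -1.  ]
S 0 0.015 [-0.01  0.8   0.54  1.81 -0.61  0.7  -1.  ]
S 1 0.25 [-0.12  0.51  0.7   1.62 -0.36  1.14  1.93]
S 1 0.015 [ 0.25  0.72  0.14  1.8  -0.16  0.63  1.74]
D 0 0.25 [-0.92  0.51  0.59  1.58 -0.3   1.14 -1.4 ]
D 0 0.083 [-0.87  0.7   0.51  1.74 -0.44  0.82 -1.28]
D 1 0.25 [-0.46  0.45 -0.1   1.56  0.05  1.13  1.43]
D 1 0.083 [-0.43  0.64 -0.15  1.72  0.12  0.8   1.37]
```

```bash
python3 - <<'E'
from h import *
from bench import r
x,y,a=SH
r.movep([x-0.04,y+0.0,0.24],quat(a,0))
s=r.read_state(); p,d=r.snapshot("wrist")
cv2.imwrite("pics/w1.png",p[:,:,::-1]); np.save("pics/w1.npy",d)
c=r.camera_info("wrist"); q=s['orientation']
T=np.eye(4);T[:3,:3]=R.from_quat([*q[1:],q[0]]).as_matrix();T[:3,3]=s['ee_pos']
P=cloud(d,c,T@np.array(c['mount'])); np.save("pics/w1P.npy",P)
m=(d>0)&(P[...,2]>0.033)&(P[...,2]<0.06)&(np.hypot(P[...,0]-x,P[...,1]-y)<0.085)
Q=P[m];print(s['time'],s['ee_pos'],len(Q),cv2.minAreaRect((Q[:,:2]*1000).astype(np.float32)),np.percentile(Q[:,2],[50,95]),s['ft_force'])
E
```

```text
3.2333 [ 0.50286676 -0.25663601  0.23985805] 4942 ((545.2711791992188, -259.1185607910156), (56.119197845458984, 125.04991149902344), 72.2175521850586) [0.04802254 0.04953468] [ 0.70456063 -0.327124   -0.8705517 ]
```

View pics/w1.png

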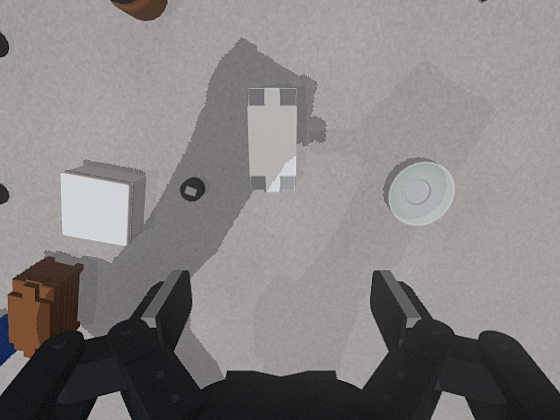

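The wrist view shows the shallow box at (248–297, 88–190), agreeing within 3 mm. The black knob (192,189) is about 95 mm to the side, so it is clear of the fingers. Now the grasp and lift.

```bash
sed -i 's/^SH=.*; DP/SH=(0.5438,-0.2582,np.deg2rad(-17.7)); DP/' h.py; python3 - <<'E'
from h import *
from bench import r
x,y,a=SH
r.movep([x,y,0.11],quat(a,0))
r.move_l([x,y,0.016],vel=0.1)
s=r.read_state();print(s['time'],s['ee_pos'],s['ft_force'])
r.grab()
s=r.read_state();print(s['time'],s['ee_pos'],s['ft_force'],s['width'])
r.move_l([x,y,0.05],vel=0.08)
s=r.read_state();print(s['time'],s['ee_pos'],s['ft_force'],s['ft_torque'],s['width'])
p,d=r.snapshot("wrist");cv2.imwrite("pics/w2.png",p[:,:,::-1]); np.save("pics/w2.npy",d)
E
```

```text
4.9833 [ 0.54410083 -0.25842798  0.01656287] [ 0.62666614 -0.11674154  0.77913957]
5.75 [ 0.54380668 -0.2581838   0.01599479] [ 0.05909208  0.77471875 -0.68670537] 0.00017201791120417307
6.325 [ 0.543989   -0.25796979  0.0502128 ] [ 0.10539757 -0.19930543 -0.83712032] [ 0.01124991  0.02416993 -0.01628334] -0.00023672063267337893
```

View pics/w2.png

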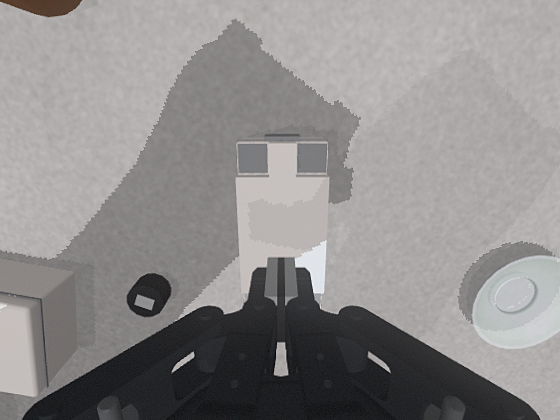

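Width reads 0, so the fingers closed on nothing and the box still stands on the table. In the picture the fingertips are at (280,257), over the lid. I'll check where the tips really are and whether the box shifted.

```bash
python3 - <<'E'
from h import *
from bench import r
s=r.read_state();c=r.camera_info("wrist"); q=s['orientation'];d=np.load("pics/w2.npy")
print(s['time'],s['ee_pos'],s['width'],q)
T=np.eye(4);T[:3,:3]=R.from_quat([*q[1:],q[0]]).as_matrix();T[:3,3]=s['ee_pos']
M=np.array(c['mount'])
Pt=cloud(d,c,M); P=cloud(d,c,T@M)
for v in range(245,345,8):
  for u in (262,270,280,290): print(v,u,d[v,u].round(3),'tool',Pt[v,u].round(3),'w',P[v,u].round(3))
for v,u in ((142,240),(142,325),(180,282),(220,282),(290,243),(100,60)): print(v,u,'w',P[v,u].round(4))
m=(d>0)&(P[...,2]>0.033)&(P[...,2]<0.06)&(np.hypot(P[...,0]-.5438,P[...,1]+.2582)<0.085)&(np.mgrid[:420,:560][0]<250)
Q=P[m];print(cv2.minAreaRect((Q[:,:2]*1000).astype(np.float32)),np.percentile(Q[:,2],[5,50,95]))
E
```

```text
6.375 [ 0.54377165 -0.25795094  0.04986586] 6.863653688300001e-05 [-1.17652528e-04  9.88111466e-01 -1.53739114e-01 -5.02869791e-05]
245 262 0.201 tool [-0.003 -0.012  0.002] w [ 0.544 -0.246  0.048]
245 270 0.201 tool [-0.003 -0.007  0.002] w [ 0.543 -0.25   0.048]
245 280 0.202 tool [-0.004 -0.     0.003] w [ 0.54  -0.256  0.047]
245 290 0.201 tool [-0.003  0.006  0.002] w [ 0.539 -0.263  0.048]
253 262 0.203 tool [-0.009 -0.012  0.002] w [ 0.539 -0.244  0.048]
253 270 0.204 tool [-0.009 -0.007  0.003] w [ 0.537 -0.249  0.047]
253 280 0.202 tool [-0.009 -0.     0.001] w [ 0.536 -0.255  0.049]
253 290 0.203 tool [-0.009  0.006  0.002] w [ 0.533 -0.261  0.048]
261 262 0.204 tool [-0.014 -0.012  0.001] w [ 0.534 -0.242  0.048]
261 270 0.15 tool [ 0.011 -0.005 -0.047] w [ 0.556 -0.256  0.097]
261 280 0.149 tool [ 0.012 -0.    -0.048] w [ 0.555 -0.261  0.098]
261 290 0.15 tool [ 0.011  0.004 -0.047] w [ 0.553 -0.266  0.097]
269 262 0.15 tool [ 0.007 -0.009 -0.048] w [ 0.554 -0.252  0.098]
269 270 0.141 tool [ 0.012 -0.005 -0.056] w [ 0.557 -0.257  0.106]
269 280 0.142 tool [ 0.011 -0.   
[... 2167 characters left out ...]
 0.127]
333 290 0.102 tool [ 0.011  0.003 -0.098] w [ 0.554 -0.264  0.147]
341 262 0.091 tool [ 0.017 -0.005 -0.108] w [ 0.562 -0.258  0.158]
341 270 0.1 tool [ 0.01  -0.003 -0.1  ] w [ 0.554 -0.258  0.15 ]
341 280 0.129 tool [-0.01  -0.    -0.076] w [ 0.534 -0.255  0.126]
341 290 0.115 tool [-0.     0.003 -0.088] w [ 0.543 -0.261  0.138]
142 240 w [ 0.6089 -0.253   0.0386]
142 325 w [ 0.5933 -0.3019  0.0386]
180 282 w [ 0.5806 -0.2705  0.0464]
220 282 w [ 0.5565 -0.2629  0.0476]
290 243 w [ 0.5173 -0.223   0.049 ]
100 60 w [ 6.732e-01 -1.359e-01  3.000e-04]
((570.7874145507812, -267.3731384277344), (56.20674514770508, 70.89678955078125), 72.47769165039062) [0.03953481 0.04751148 0.04869252]
```

```bash
python3 - <<'E'
from bench import r
import cv2,numpy as np
p,d=r.snapshot("scene");np.save("pics/s3.npy",d)
cv2.imwrite("pics/s3.png",cv2.resize(p[60:260,40:300,::-1],None,fx=3,fy=3,interpolation=cv2.INTER_CUBIC))
E
```

```text
(no output)
```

View pics/s3.png

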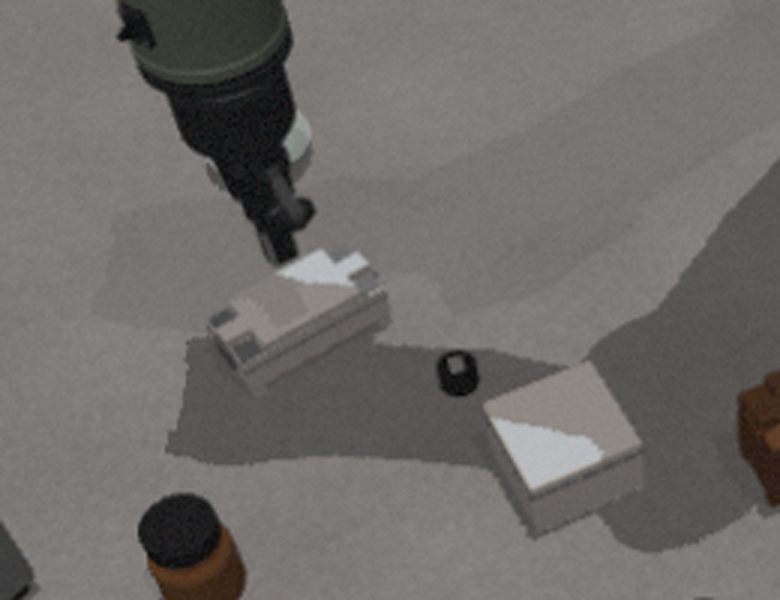

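```bash
python3 - <<'E'
from h import *
from bench import r
c=r.camera_info("scene");d=np.load("pics/s3.npy");P=cloud(d,c,np.array(c['extrinsics']))
for v in range(128,158,2):
    print(v,[(u,*P[v,u].round(3)) for u in (128,132,135,138)])
c=r.camera_info("wrist");d=np.load("pics/w2.npy");Pt=cloud(d,c,np.array(c['mount']))
for v in range(254,264): print(v,Pt[v,[272,277,284,290]][:,[0,2]].round(4).tolist())
x,y,a=SH
for z in (-0.02,-0.03,-0.035):print(z,r.inverse_kinematics([x,y,z],quat(a,0)))
E
```

```text
128 [(128, np.float64(0.553), np.float64(-0.243), np.float64(0.157)), (132, np.float64(0.56), np.float64(-0.22), np.float64(0.176)), (135, np.float64(0.562), np.float64(-0.207), np.float64(0.184)), (138, np.float64(0.557), np.float64(-0.204), np.float64(0.182))]
130 [(128, np.float64(0.554), np.float64(-0.243), np.float64(0.153)), (132, np.float64(0.563), np.float64(-0.217), np.float64(0.174)), (135, np.float64(0.565), np.float64(-0.204), np.float64(0.183)), (138, np.float64(0.561), np.float64(-0.201), np.float64(0.181))]
132 [(128, np.float64(0.554), np.float64(-0.245), np.float64(0.145)), (132, np.float64(0.571), np.float64(-0.208), np.float64(0.181)), (135, np.float64(0.568), np.float64(-0.202), np.float64(0.181)), (138, np.float64(0.563), np.float64(-0.2), np.float64(0.178))]
134 [(128, np.float64(0.556), np.float64(-0.244), np.float64(0.142)), (132, np.float64(0.573), np.float64(-0.208), np.float64(0.176)), (135, np.float64(0.571), np.float64(-0.2), np.float64(0.18)), (138, np.float64(0.566), np.float64(-0.198), np.float64(0.176))]
136 [(128, np.float64(0.557), np.float64(-0.245
[... 3241 characters left out ...]
], [0.012, -0.0458]]
259 [[0.0113, -0.0455], [0.0111, -0.0452], [0.0111, -0.0453], [0.0115, -0.046]]
260 [[0.0116, -0.0473], [0.0115, -0.0469], [0.0115, -0.047], [0.0111, -0.0461]]
261 [[0.0116, -0.0482], [0.0116, -0.0482], [0.0113, -0.0475], [0.0112, -0.0475]]
262 [[0.0117, -0.0494], [0.0116, -0.0492], [0.0109, -0.048], [0.0117, -0.0494]]
263 [[0.0111, -0.0492], [0.0118, -0.0505], [0.0115, -0.0499], [0.0115, -0.05]]
-0.02 [-0.05160137  0.88926989  0.60933851  1.81422936 -0.77051797  0.69209045
 -0.87528521]
-0.03 [-0.04381246  0.90286784  0.59632049  1.81480866 -0.78183509  0.67613719
 -0.8666014 ]
-0.035 [-0.03991333  0.90971521  0.58980318  1.81492407 -0.78746645  0.66822249
 -0.86226415]
```

Both cameras put the shut fingertips at z ≈ 0.091–0.093 m while the state says 0.050. So the real fingertips end about 43 mm short of the reported TCP, and the fingers closed above the lid. The box has not moved. I'll add that offset and grasp again, watching the force.

```bash
python3 - <<'E'
from h import *
from bench import r
x,y,a=SH
x+=0.0005; y-=0.0003
r.gripper_open()
def st(t):
    s=r.read_state();print(t,round(s['time'],2),s['ee_pos'].round(4),s['ft_force'].round(2),round(s['width'],4));return s
r.move_l([x,y,0.0],quat(a,0),vel=0.1); s=st('mid')
if np.linalg.norm(s['ft_force'])<5:
    r.move_l([x,y,-0.034],vel=0.08); st('low')
    r.grab(); s=st('grab')
    if s['width']>0.04:
        r.move_l([x,y,0.02],vel=0.08); s=st('lift');print(s['ft_torque'])
p,d=r.snapshot("wrist");cv2.imwrite("pics/w4.png",p[:,:,::-1]); np.save("pics/w4.npy",d)
E
```

```text
mid 7.86 [ 5.442e-01 -2.588e-01  1.000e-04] [ 0.92 -0.63 -0.12] 0.0854
low 8.43 [ 0.5441 -0.2587 -0.0342] [-0.65 -0.49 -0.39] 0.0852
grab 8.82 [ 0.5446 -0.2586 -0.0334] [-1.9   0.72  6.26] 0.0555
lift 9.64 [ 0.5442 -0.2583  0.0197] [-0.69 -0.22 -3.27] 0.0558
[-0.06842764  0.02045222 -0.00647961]
```

View pics/w4.png

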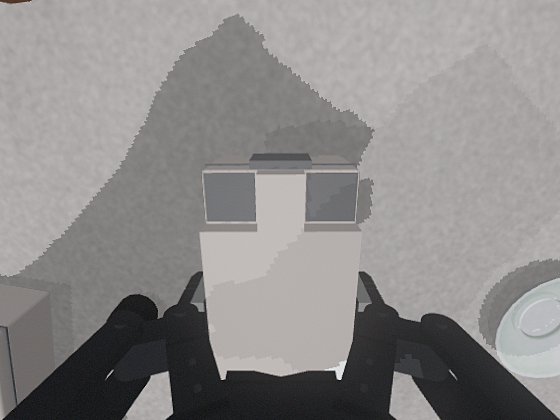

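Held now: width 55.8 mm, about 3 N of weight, and the box fills (200–360, 165–375) between the fingers. Next I measure the in-hand offset, lift clear of the plain box, and take a wrist view of the deep box.

```bash
python3 - <<'E'
from h import *
from bench import r
c=r.camera_info("wrist");d=np.load("pics/w4.npy");Pt=cloud(d,c,np.array(c['mount']))
m=(d>0)&(Pt[...,2]<0.005)&(Pt[...,2]>-0.025)&(abs(Pt[...,1])<0.04)&(np.mgrid[:420,:560][0]<300)
Q=Pt[m];rc=cv2.minAreaRect((Q[:,:2]*1000).astype(np.float32));print(rc,cv2.boxPoints(rc).tolist())
for v,u in ((250,280),(300,280),(340,280),(300,220),(300,340),(195,230),(195,330)):print(v,u,Pt[v,u].round(4))
x,y,a=SH
def st(t):
    s=r.read_state();print(t,round(s['time'],2),s['ee_pos'].round(4),s['ft_force'].round(2),round(s['width'],4));return s
r.move_l([x,y,0.15],vel=0.15);st('up')
dx,dy,da=DP
u=np.array([np.cos(da),np.sin(da)])
p0=np.array([dx,dy])-0.11*u
r.movep([*p0,0.19],quat(da,0)); s=st('near')
p,d=r.snapshot("wrist");cv2.imwrite("pics/w5.png",p[:,:,::-1]); np.save("pics/w5.npy",d)
q=s['orientation'];T=np.eye(4);T[:3,:3]=R.from_quat([*q[1:],q[0]]).as_matrix();T[:3,3]=s['ee_pos']
P=cloud(d,c,T@np.array(c['mount']))
m=(d>0)&(P[...,2]>0.061)&(P[...,2]<0.085)&(np.hypot(P[...,0]-dx,P[...,1]-dy)<0.085)
Q=P[m];rc=cv2.minAreaRect((Q[:,:2]*1000).astype(np.float32));print(rc,cv2.boxPoints(rc).tolist(),np.percentile(Q[:,2],[5,50,95]))
E
```

```text
((0.0, 0.0), (0.0, 0.0), 0.0) [[0.0, 0.0], [0.0, 0.0], [0.0, 0.0], [0.0, 0.0]]
250 280 [ 0.0331 -0.0002 -0.0809]
300 280 [ 0.013  -0.0002 -0.0818]
340 280 [-0.0042 -0.0002 -0.083 ]
300 220 [ 0.0133 -0.0225 -0.0822]
300 340 [ 0.0133  0.022  -0.0822]
195 230 [ 0.0513 -0.018  -0.0739]
195 330 [ 0.051   0.0178 -0.073 ]
up 10.71 [ 0.5435 -0.2578  0.1492] [-0.07  0.26 -4.01] 0.0553
near 12.46 [0.457  0.2121 0.19  ] [-0.28 -0.13 -3.61] 0.0552
((553.5684814453125, 258.1289978027344), (119.2489013671875, 56.673824310302734), 25.025789260864258) [[487.5544738769531, 258.5828857421875], [511.5289611816406, 207.22972106933594], [619.58251953125, 257.67510986328125], [595.6080322265625, 309.02825927734375]] [0.06829291 0.07607677 0.07745499]
```

View pics/w5.png

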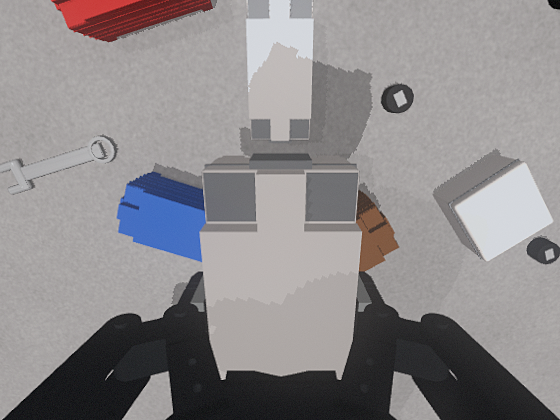

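```bash
python3 - <<'E'
from h import *
from bench import r
c=r.camera_info("wrist");v,u=np.mgrid[:420,:560]
for f in ("w4","w5"):
    d=np.load(f"pics/{f}.npy");Pt=cloud(d,c,np.array(c['mount']))
    m=(d>0)&(Pt[...,2]<-0.06)&(Pt[...,2]>-0.095)&(v<300)&(u>195)&(u<365)&(v>155)&(Pt[...,0]>0.0)&(Pt[...,0]<0.075)
    Q=Pt[m]
    for lo in (0.05,0.06): 
        E=Q[(Q[:,2]<-0.07)]
    # far edge of box (x max) per y bins
    for yy in (-0.022,-0.012,0,0.012,0.022):
        k=abs(E[:,1]-yy)<0.003;print(f,yy,np.percentile(E[k,0],[97,100]).round(4),end=' ')
    # side edges
    for xx in (0.015,0.025,0.035):
        k=(abs(E[:,0]-xx)<0.002);print('x',xx,E[k,1].min().round(4),E[k,1].max().round(4))
    t=(v>235)&(v<365)&(u>215)&(u<345)
    A=Pt[t&(d>0)&(Pt[...,2]<-0.07)]; A=A[abs(A[:,2]+0.082)<0.006]
    print('plane',np.linalg.lstsq(np.c_[A[:,:2],np.ones(len(A))],A[:,2],rcond=None)[0])
# calibration flatness in w5 deep lid and w1 table, tool frame
d=np.load("pics/w5.npy");Pt=cloud(d,c,np.array(c['mount']))
A=Pt[(v>25)&(v<110)&(u>255)&(u<308)&(d>0)];print('deep lid plane',np.linalg.lstsq(np.c_[A[:,:2],np.ones(len(A))],A[:,2],rcond=None)[0])
d=np.load("pics/w1.npy");Pt=cloud(d,c,np.array(c['mount']))
A=Pt[(v>112)&(v<170)&(u>253)&(u<293)&(d>0)];print('w1 shallow lid plane',np.linalg.lstsq(np.c_[A[:,:2],np.ones(len(A))],A[:,2],rcond=None)[0])
d=np.load("pics/w5.npy");Pt=cloud(d,c,np.array(c['mount']))
print('deep near edge', [Pt[rr,282].round(4).tolist() for rr in range(132,146,2)])
print('deep sides', [Pt[80,cc].round(4).tolist() for cc in (244,246,248,250,310,312,314,316)])
E
```

```text
w4 -0.022 [0.0594 0.0605] w4 -0.012 [0.0602 0.0633] w4 0 [0.0621 0.0634] w4 0.012 [0.0602 0.0633] w4 0.022 [0.0594 0.0605] x 0.015 -0.0283 0.0283
x 0.025 -0.028 0.0282
x 0.035 -0.0282 0.0282
plane [ 0.00180504 -0.00051466 -0.08160589]
w5 -0.022 [0.0595 0.0605] w5 -0.012 [0.0602 0.0634] w5 0 [0.0622 0.0635] w5 0.012 [0.0603 0.0634] w5 0.022 [0.0595 0.0604] x 0.015 -0.028 0.0282
x 0.025 -0.0281 0.0283
x 0.035 -0.0281 0.0282
plane [ 0.00129745 -0.00022528 -0.08163179]
deep lid plane [-1.28168602e-05  1.40141112e-03  1.13750329e-01]
w1 shallow lid plane [-1.86643686e-04 -3.06776958e-03  1.91444777e-01]
deep near edge [[0.0582, 0.0014, 0.1142], [0.0565, 0.0014, 0.113], [0.0547, 0.0014, 0.1131], [0.0529, 0.0014, 0.1132], [0.0512, 0.0014, 0.1119], [0.0481, 0.0014, 0.1239], [0.0386, 0.0017, 0.1899]]
deep sides [[0.1082, -0.0401, 0.1902], [0.1081, -0.0378, 0.1891], [0.1027, -0.0283, 0.1127], [0.1027, -0.0265, 0.1127], [0.1027, 0.0259, 0.1144], [0.1083, 0.0348, 0.1916], [0.1081, 0.0368, 0.189], [0.1082, 0.0391, 0.1899]]
```

The held box is level (0.1°) and centred in the hand. Its underside is at tool z = -0.034. The deep lid measures z = 0.076, with its centre at (0.5562, 0.259) and yaw 25°. Now lowering it, with a force check for contact.

```bash
python3 - <<'E'
from h import *
from bench import r
x,y,a=0.5562,0.259,np.deg2rad(25.0)
def st(t):
    s=r.read_state();print(t,round(s['time'],2),s['ee_pos'].round(4),s['ft_force'].round(2),round(s['width'],4));return s
r.move_l([x,y,0.15],quat(a,0),vel=0.15)
r.move_l([x,y,0.06],vel=0.12);st('above')
r.move_l([x,y,0.038],vel=0.05);r.hold(0.1);s=st('near')
z=0.038
while z>0.0305:
    z-=0.001; r.move_l([x,y,z],vel=0.02); r.hold(0.05); s=st(round(z,4))
    f=s['ft_force']
    if f[2]>2 or np.hypot(f[0],f[1])>6: break
p,d=r.snapshot("wrist");cv2.imwrite("pics/w6.png",p[:,:,::-1]); np.save("pics/w6.npy",d)
p,d=r.snapshot("scene");cv2.imwrite("pics/s6.png",cv2.resize(p[180:340,270:470,::-1],None,fx=3.8,fy=3.7,interpolation=cv2.INTER_CUBIC)); np.save("pics/s6.npy",d)
E
```

```text
above 14.33 [0.5566 0.2591 0.0607] [ 0.65 -0.07 -3.61] 0.0554
near 15.03 [0.5564 0.259  0.0382] [-0.01 -0.81 -3.85] 0.0552
0.037 15.32 [0.5562 0.259  0.0371] [-0.29  0.55 -3.69] 0.0553
0.036 15.62 [0.5562 0.259  0.036 ] [ 0.25  0.44 -3.05] 0.0555
0.035 15.93 [0.5562 0.259  0.035 ] [ 0.92  0.14 -3.65] 0.0549
0.034 16.23 [0.5563 0.259  0.0346] [-2.37 -1.84  8.57] 0.0553
```

View pics/s6.png

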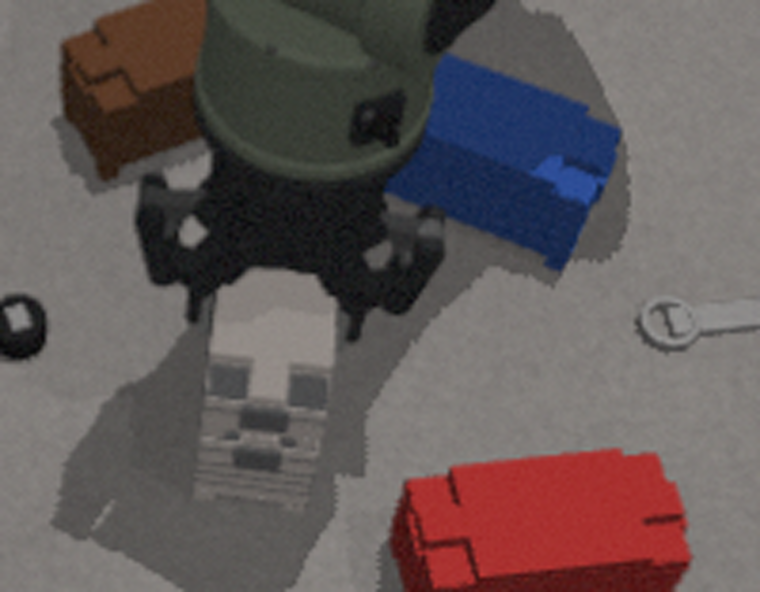

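View pics/w6.png

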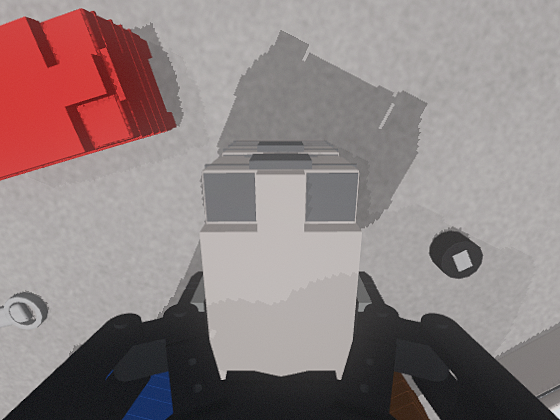

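Contact came at TCP z = 0.0346, which puts the underside at 68 mm, the recess floor height. The scene view shows the upper box aligned with its feet down at (230–290, 435). Releasing and retreating straight up.

```bash
python3 - <<'E'
from h import *
from bench import r
x,y,a=0.5562,0.259,np.deg2rad(25.0)
def st(t):
    s=r.read_state();print(t,round(s['time'],2),s['ee_pos'].round(4),s['ft_force'].round(2),round(s['width'],4));return s
r.move_l([x,y,0.0348],vel=0.02)
r.gripper_open();st('open')
r.move_l([x,y,0.12],vel=0.1);st('up')
p0=np.array([x,y])-0.10*np.array([np.cos(a),np.sin(a)])
r.move_l([*p0,0.22],vel=0.15);s=st('back')
c=r.camera_info("wrist")
p,d=r.snapshot("wrist");cv2.imwrite("pics/w7.png",p[:,:,::-1])
q=s['orientation'];T=np.eye(4);T[:3,:3]=R.from_quat([*q[1:],q[0]]).as_matrix();T[:3,3]=s['ee_pos']
P=cloud(d,c,T@np.array(c['mount']))
m=(d>0)&(P[...,2]>0.10)&(P[...,2]<0.13)&(np.hypot(P[...,0]-x,P[...,1]-y)<0.085)
Q=P[m];print(cv2.minAreaRect((Q[:,:2]*1000).astype(np.float32)),np.percentile(Q[:,2],[5,50,95]))
A=Q[Q[:,2]>0.1125];print('plane',np.linalg.lstsq(np.c_[A[:,0]-x,A[:,1]-y,np.ones(len(A))],A[:,2],rcond=None)[0])
p,d=r.snapshot("scene");cv2.imwrite("pics/s7.png",cv2.resize(p[180:340,270:470,::-1],None,fx=3.8,fy=3.7,interpolation=cv2.INTER_CUBIC))
p,d=r.snapshot("top");cv2.imwrite("pics/t7.png",p[:,:,::-1])
E
```

```text
open 16.98 [0.5563 0.259  0.0348] [-0.28  0.13  0.76] 0.0854
up 17.98 [0.5558 0.2589 0.1194] [ 0.13 -0.15  0.27] 0.0854
back 19.07 [0.4657 0.2169 0.2196] [-0.51  0.79 -0.3 ] 0.0854
((556.5086669921875, 259.15679931640625), (125.93551635742188, 56.59367752075195), 25.03390884399414) [0.10815293 0.1160294  0.11742934]
plane [-0.00055608 -0.00105722  0.11630273]
```

View pics/s7.png

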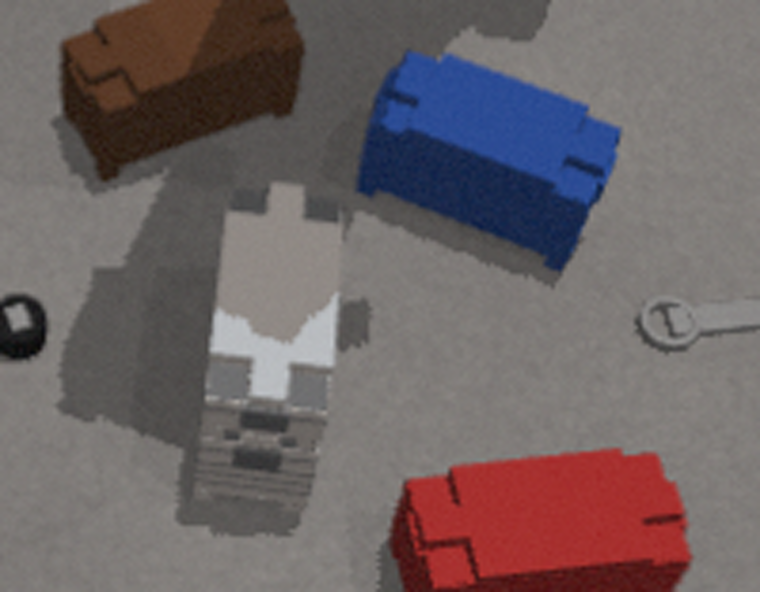

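View pics/w7.png

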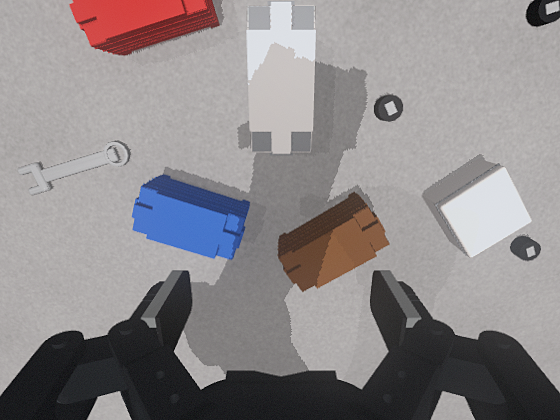

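The stack is level (slope under 0.1°). The cross top is at 116 mm (68 + 48), and the box is centred at (0.5565, 0.259) with yaw 25°. The gripper is clear, so I'm handing in.

```bash
python3 - <<'E'
from bench import r
print(r.hand_in(), r.read_state()['time'])
E
```

```text
the job is handed in; nothing more can be done
the job is handed in; nothing more can be done
```

The shallow box is standing on the deep box, facing the same way, with its feet down in the lid recesses. I handed the job in at about 19 s.

- **Final checks:** The upper lid's cross top measured 116 mm (68 + 48 mm expected), and its slope was under 0.1°. Its centre is (0.5565, 0.259) with yaw 25.0°, within 1 mm and 0.1° of the deep box as measured before placing.
- **Placing:** Contact came at the expected recess-floor height with about 12 N of pressing force. After release the force readings were back to noise.
- **Left alone:** The arm did not touch the plain box or the red, blue and brown look-alikes. In the last pictures they look undisturbed, though I did not re-measure their positions.
- **What went wrong:** The first grasp closed on nothing, above the lid. The real fingertips end about 43 mm short of the reported TCP, which the wrist and scene cameras both showed. I corrected for that, and the second grasp held level and centred.

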